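Find the hand socket that fits the shaft clamp nut

ROBOT

A 6-joint arm with a two-finger parallel gripper is mounted at the origin on the work surface. World frame = base frame: x ahead of the robot, y to its left, z up, the work surface at z = 0. Lengths are in mm, angles in rad, forces in N, time in s.
With the tool pointing down it reaches from about 325 to 925 mm from the base axis. Payload 3.1 kg.
Tool frame: the origin (TCP) lies at the very end of the fingers, on their centre line; the grasp point (between the pads) lies 19 mm behind it (manip.pinch_z is the distance from the TCP to the grasp point, in mm); z points along the fingers, y is the line along which they close (so a half turn about z gives the same grasp; the last joint's range is limited). The gripper opens to 85 mm and grips with 20 to 120 N. Pads are 22 mm wide; open, the fingers measure 114 mm over their backs; the gripper's body (76 mm by 85 mm) begins 54 mm behind the grasp point. The pads swing forward as they close: fully open they stand 13 mm farther back than shut.
Start: joints at [-1.225, 0.217, 1.613, -0, 1.311, -0.112], TCP at [276.257, -560.644, 231.3] pointing down, gripper open.
Joint ranges: [-2.75, 2.75], [-0.78, 2.1], [0.31, 2.55], [-1.13, 4.27], [0.13, 2.63], [-2.58, 2.58]. Speed limits (rad/s): [2.79, 2.79, 3.14, 3.14, 3.14, 3.14].

INTERFACE

Orientations are given as a unit quaternion [w, x, y, z].
In Python, from bench import manip gives the robot as it stands.
- The arm moves only by the tool jog_arm, never from a script. Its argument "deltas" is a list of rows, each a list of 7 numbers: the shift along the world's x, y, z in m, then the turn, a rotation vector about the world's x, y, z in degrees, then the opening, from -1 (shut) to 1 (fully open), so that 0 is half open. A call has exactly 10 rows; each row is the pose to reach, as a shift and turn from the pose commanded when the call began; what a row does not reach only later rows make up. A row lasts 1/10 s, in which the tool goes at most 50 mm and 8.59 degrees, less where a joint would pass 70% of its speed; a pose out of reach is approached as far as the arm can. A call with a gripper value outside its range is refused whole. The fingers move at their own pace and stop on an object; "grip_force" is the grip in N (left out, the last holds). Time passes only in rows, so rows that repeat a pose let the fingers close, or fill a call up. It gives the time, the measured TCP pose, the force, the opening and the grip force at its end, in the units of the state.
- manip.get_state(): the state, without advancing time (a new reading comes with each control period).
- manip.get_image(name): name is "side" or "top"; returns the picture (400x640x3 uint8, red, green, blue); there is no depth.
- manip.camera_model(name): a dict with "fov_y" (degrees; the focal length in pixels is half the picture's height over the tangent of half this angle, whatever the lens; pixels are square), "cx", "cy" (the principal point, pixels), "R" (3x3) and "t" (3): a world point X has camera coordinates R X + t. Camera axes: x right, y down, z forward; pixel columns grow to the right and rows downward; lengths in mm; the calibration is good to about 2 mm. A picture is of the moment at which its call begins. camera_model takes no time and is no camera call.
- manip.close_job(): hands the job in; it is judged then, once.
Trained networks look in the newest picture that a camera, given by its name, has taken for a name from the list of things; names that differ only in an ending like _2 or _b are one class to them, and where a whole thing is asked for, a point or a joint stands for the part that bears it (a point fixed in the world has none). Each returns a list of dicts, best first, with "p" (0 to 1); they miss things now and then, are a little off and sometimes report something else, mostly with a low value. They report only what shows in the picture. A call takes as long as a camera call.
- manip.silhouettes(camera, label): "pixels" (400x640 bool, what is visible of it) and "rect" ([centre column, centre row, width, height] in pixels, round what is visible of it).
The state is a dict: "clock": time; "qpos": joint angles; "joint_vel": joint speeds; "joint_efforts": joint torques, N m; "eef_pos": TCP position; "eef_rot": TCP orientation; "force": force on the tool from outside, world axes, zero at the start; "wrist_torque": the same for the moment, N m; "finger_gap": opening from 0.0 (shut) to 1.0 (fully open); "finger_force": force on a finger pad.
Only numpy, scipy, OpenCV 4.12 (cv2) and the standard library are available. Lean on these libraries where they do the work, as an engineer would, in place of code of your own. Each camera call takes 0.05 s, during which the arm holds its last target. There are 200 camera calls.

TASK

Lift the lid of the socket case open until it rests on its stop, then try the two look-alike hand sockets, one after the other as needed, on the hex nut of the shaft clamp to find the one that goes down all the way, rim on the clamp plate. A socket that stops short goes back upright in the case; finish still gripping the fitting socket, fully seated and upright on the nut, with the lid open and the club parts lying on the bench left alone.

Things in the scene. Friction and masses are not known exactly. Their poses are not given: they have to be found in the camera images.
- case: grey sheet-metal socket case fixed to the bench, 150 (x) by 240 (y) by 68 high, open box with 5 mm walls and floor under a hinged lid; origin at the centre of its underside, x points to the hinge side away from the robot, y along its length. The two sockets stand on its floor, 5 mm above the bench, some 55 mm left and right of its middle
- lid (a joint): lid angle in rad: 0 closed, 1.9 fully open and leaning back on its stop. The hinge runs along the far (+x) top edge of the case. Let go below about 1.5 it falls shut, above that it falls open; 0.2 kg, 150 by 240 by 6; when open its free edge stands 210 above the bench
- lid_handle (a point): grip point in the head of the lid's black knob, on the knob's axis. The head is 28 in diameter and 13 thick on a 12 mm neck; this point is 35 mm above the lid's top face, 8 mm below the knob's top, 120 mm from the hinge along the lid (30 mm from its free edge) and 41 mm above the hinge when closed; z along the knob's axis, y along the hinge
- lid_hinge (a point): point on the lid's hinge axis, at the middle of the far top edge of the case; y along the axis. The handle moves in a circle of 127 mm radius about it
- socket_a: steel hand socket, 0.16 kg: round barrel 34 across and 36 high with a hex mouth underneath, on top a flat wing to grip, 36 long (x), 13 thick (y), 24 high; 60 high in all. Origin at the centre of the mouth rim (underside), z up; two corners of the hex lie along the wing (x). Looks like socket_b from outside; hex size and depth inside differ, and which one fits the nut changes from time to time
- socket_b: second steel hand socket, the same outside as socket_a, origin and axes alike
- clamp: green cast bench clamp fixed to the bench, foot 90 by 90, holding a level black graphite shaft piece (13 thick, 170 long along y, axis 32 above the bench) under a dark steel clamp plate (66 by 70, top face 50 above the bench). Origin at the centre of its underside, right below the nut. A taller block, 45 (x) by 90 (y), 82 high, stands centred 62 mm from the nut on the clamp's -x side
- nut_seat (a point): centre of the hex nut on the clamp plate's top face, z up, two corners of the nut along x. The nut is 13 high, top 3 mm chamfered, either 17 or 22 across flats, with an 11 mm stud through it ending 28 (small nut) or 18 (large) above the plate. The fitting socket has 1.1 mm play per side and goes down until its rim is on the plate; the wrong one stops with its rim 8 mm or more above it
- wedge: polished steel wedge club head, loose bystander, 80 long, 80 high
- grip: navy rubber golf grip, loose bystander, 260 long, 32 thick, lying down
- plug: blue plastic shaft extension plug, loose bystander, 17 diameter, 50 high

How it is judged (in metres and radians):
On the way, in this order (a step that is already met when the one before it is completed fails the run):
1. the lid is open on its stop (value of joint lid above 1.75 rad), for 0.2 s.
2. a socket is lifted out of the case (height (world z) of any of socket_a, socket_b above 0.075 m), for 0.1 s.
At the end, for the whole second after the job is handed in: The fitting socket is gripped (1 N or more) and at rest fully down on the nut: rim within 3 mm of the plate, centre within 3 mm, upright within 0.08 rad. The other socket stands on the case floor, upright within 0.15 rad, not held. The lid is open beyond 1.7 rad (value of joint lid above 1.7 rad and ((z of socket_a in the frame of nut_seat below 0.003 m and horizontal distance between socket_a and nut_seat below 0.003 m and angle between socket_a's own z axis and vertical below 0.08 rad and contact force between the fingers and socket_a above 1 N and linear speed of each of socket_a, socket_b below 0.02 m/s and x of socket_b in the frame of case between -0.065 and 0.065 m and y of socket_b in the frame of case between -0.11 and 0.11 m and z of socket_b in the frame of case below 0.012 m and angle between socket_b's own z axis and vertical below 0.15 rad and contact force between the fingers and socket_b below 0.1 N) or (z of socket_b in the frame of nut_seat below 0.003 m and horizontal distance between socket_b and nut_seat below 0.003 m and angle between socket_b's own z axis and vertical below 0.08 rad and contact force between the fingers and socket_b above 1 N and linear speed of each of socket_b, socket_a below 0.02 m/s and x of socket_a in the frame of case between -0.065 and 0.065 m and y of socket_a in the frame of case between -0.11 and 0.11 m and z of socket_a in the frame of case below 0.012 m and angle between socket_a's own z axis and vertical below 0.15 rad and contact force between the fingers and socket_a below 0.1 N))); the arm keeps its last pose, push and grip.
It fails at once if the wedge head, the grip or the extension plug is shifted by more than 30 mm (distance of any of wedge, grip, plug from where it was at the start of the episode above 0.03 m).
It also fails if it takes over 72 s, if anything falls off the work surface, if the arm or the gripper's body presses on something with over 40 N, if the wrist force passes 120 N, or if a joint passes its speed limit or range.

## Working session

There is one attempt and no reset: what is moved stays moved. The work goes in short steps, Python scripts to look and compute and a tool call to move; the robot and the scene stay as the last step left them, time stands still between calls to the robot, and variables do not carry over. Pictures are saved under pics/ and viewed, at most 10 in all, crops included, and the job is handed in when it is done.

Besides the shell and the picture viewer there is one more tool, called by a JSON object that holds its "op" and its "data". jog_arm: Moves the arm, as the interface text tells. Its arguments: {"type":"object","properties":{"deltas":{"type":"array","items":{"type":"array","items":{"type":"number"}}},"grip_force":{"type":"number"}},"required":["deltas"]}

```bash
mkdir -p pics; ls; python3 - <<'E'
from bench import manip
import cv2,numpy as np
for n in("side","top"):
    im=manip.get_image(n);cv2.imwrite(f"pics/{n}0.png",im[:,:,::-1])
    c=manip.camera_model(n);print(n,c)
s=manip.get_state();print(s)
E
```

```text
pics
side {'fov_y': 57.61609219022593, 'cx': 323.8993870883011, 'cy': 200.81512449923275, 'R': array([[ 0.73424436, -0.67869402, -0.01611365],
       [-0.36031985, -0.36947558, -0.85653803],
       [ 0.57537364,  0.63471429, -0.51583229]]), 't': array([-383.62999955,  262.30486175,  594.5113223 ])}
top {'fov_y': 52.724089337127786, 'cx': 322.7851558258424, 'cy': 196.57819638249043, 'R': array([[-2.29877299e-02, -9.99735663e-01,  4.09549781e-04],
       [-9.89945465e-01,  2.27054214e-02, -1.39615329e-01],
       [ 1.39569125e-01, -3.61487142e-03, -9.90205732e-01]]), 't': array([  -3.0102229 ,  547.02708808, 1121.94559077])}
{'clock': 0.1, 'qpos': array([-1.22519954e+00,  2.17678465e-01,  1.61474729e+00, -3.75160697e-06,
        1.31127543e+00, -1.12226400e-01]), 'joint_vel': array([-0.0011107 , -0.00146114, -0.00275   , -0.00132505, -0.00125644,
       -0.00126332]), 'joint_efforts': array([-4.18340433e-04, -3.98074651e+01, -3.04970062e+01, -1.63981458e-04,
        4.19731092e-03,  9.53562306e-06]), 'eef_pos': array([ 276.00989327, -559.96124265,  230.11276719]), 'eef_rot': array([-1.04688439e-03,  9.73913299e-01,  2.26917989e-01, -1.24538236e-04]), 'force': array([-0.31307691,  0.24167811, -1.4119555 ]), 'wrist_torque': array([-0.00726236, -0.02944   , -0.03898418]), 'finger_force': 0.0, 'finger_gap': 0.9980500097050964}
```

View pics/side0.png

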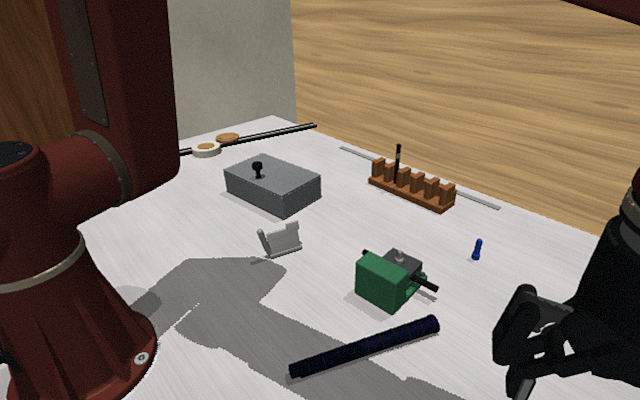

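View pics/top0.png

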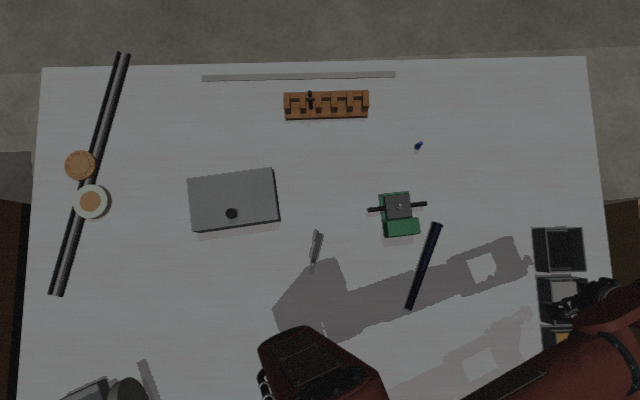

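The side view shows the case around (272,185) with its knob at (257,165), and the clamp with its nut near (400,256). The top view has the knob at (232,213), the case around (234,200) and the nut near (400,206). Next I'll fit poses from the silhouettes.

```bash
cat > h.py <<'E'
from bench import manip
import cv2,numpy as np
from scipy.optimize import least_squares,minimize
C={n:manip.camera_model(n) for n in("side","top")}
def proj(n,X):
    c=C[n];f=200/np.tan(np.radians(c["fov_y"]/2))
    p=np.atleast_2d(X)@c["R"].T+c["t"];return p[:,:2]/p[:,2:]*f+[c["cx"],c["cy"]]
def tri(ps,x0=(600,0,50)):
    r=least_squares(lambda X:np.concatenate([proj(n,X)[0]-p for n,p in ps.items()]),x0)
    return r.x,np.abs(r.fun).max()
def onplane(n,p,z):
    r=least_squares(lambda v:proj(n,[v[0],v[1],z])[0]-p,(600,0));return r.x
def box(x,y,z):return np.array([[a,b,c] for a in x for b in y for c in z],float)
def rz(a):return np.array([[np.cos(a),-np.sin(a),0],[np.sin(a),np.cos(a),0],[0,0,1]])
def mask(n,boxes,p):
    m=np.zeros((1600,2560),np.uint8)
    for b in boxes:
        q=proj(n,b@rz(p[2]).T+[p[0],p[1],p[3] if len(p)>3 else 0])
        h=cv2.convexHull(((q+.5)*4-.5).round().astype(np.int32));cv2.fillConvexPoly(m,h,1)
    return cv2.resize(m*255,(640,400),interpolation=cv2.INTER_AREA)/255.
def fit(sil,boxes,p0):
    def cost(v):
        p=np.array(v)*[1,1,.005,1][:len(v)];return sum(np.abs(mask(n,boxes,p)-s).sum()/s.sum() for n,s in sil.items())
    v0=np.array(p0,float)/np.array([1,1,.005,1][:len(p0)])
    for sc in(15,4):
        S=np.vstack([v0]+[v0+sc*e for e in np.eye(len(v0))])
        r=minimize(cost,v0,method="Nelder-Mead",options=dict(initial_simplex=S,xatol=.05,fatol=1e-5));v0=r.x
    return v0*np.array([1,1,.005,1][:len(v0)]),r.fun
E
python3 - <<'E'
from h import *
S={}
for n in C:
    manip.get_image(n)
    for l in("case","lid","lid_handle","clamp","nut_seat"):
        for d in manip.silhouettes(n,l)[:2]:
            print(n,l,round(d["p"],2),np.round(d["rect"],1),d["pixels"].sum())
            S.setdefault((n,l),d["pixels"])
np.savez("s0.npz",**{f"{n}_{l}":v for (n,l),v in S.items()})
for p in((232,213),(400,206)):print(onplane("top",p,60))
E
```

```text
side case 0.63 [272.9 188.6  98.   68.2] 4323
side lid 0.79 [274.3 177.2  95.4  41.7] 2268
side lid 0.3 [476.1 249.9  12.3  16.7] 157
side lid_handle 0.79 [269.6 175.4  95.8  44.3] 2216
side clamp 0.87 [394.6 279.7  83.8  67.6] 3354
side nut_seat 0.83 [396.5 279.9  82.7  68.5] 3252
top case 0.65 [234.4 199.8  94.7  65.6] 4886
top lid 0.86 [231.9 199.7  89.   64.5] 4584
top lid_handle 0.73 [398.1 215.7  58.1  51.7] 1551
top lid_handle 0.66 [231.6 198.8  90.1  63.6] 4539
top clamp 0.88 [399.6 215.7  58.4  48.4] 1654
top nut_seat 0.72 [397.  215.   60.7  46.8] 1582
top nut_seat 0.31 [231.5 198.7  93.3  62.7] 4571
[503.10302928 240.13650788]
[ 512.03788081 -231.94606421]
```

```bash
python3 - <<'E'
from h import *
d=np.load("s0.npz")
case=[box((-75,75),(-120,120),(0,74)),box((-59,-31),(-14,14),(104,117)),box((-51,-39),(-6,6),(74,104))]
sil={n:d[f"{n}_case"].astype(float) for n in C}
sil2={n:np.maximum(d[f"{n}_case"],d[f"{n}_lid"]).astype(float) for n in C}
for s in(sil,sil2,{"top":sil["top"]},{"side":sil2["side"]}):
    p,f=fit(s,case,(548,240,-.03));print("case",p,f,(p[:3]*0+[*(rz(p[2])@[-45,0,0])]+[p[0],p[1],109]))
cl=[box((-45,45),(-45,45),(0,14)),box((-84.5,-39.5),(-45,45),(0,82)),box((-33,33),(-35,35),(10,50)),box((-6.5,6.5),(-85,85),(25.5,38.5)),box((-11,11),(-11,11),(50,60))]
sil={n:d[f"{n}_clamp"].astype(float) for n in C}
for s in(sil,{"top":sil["top"]},{"side":sil["side"]}):
    p,f=fit(s,cl,(512,-232,.05));print("clamp",p,f)
print(tri({"side":(257,165),"top":(232,213)}),"knob top",tri({"side":(400,256),"top":(400,206)}))
# overlay crops
p,_=fit(sil,cl,(512,-232,.05));q,_=fit(sil2,case,(548,240,-.03))
out=[]
for n in C:
    im=manip.get_image(n)[:,:,::-1]
    for c,bs,pp in(((232,200) if n=="top" else (272,180),case,q),((400,212) if n=="top" else (398,275),cl,p)):
        x,y=c;big=cv2.resize(im[y-48:y+48,x-64:x+64],None,fx=3.1,fy=3.1,interpolation=cv2.INTER_CUBIC)
        for b in bs:
            k=(proj(n,b@rz(pp[2]).T+[pp[0],pp[1],0])+.5-[x-64,y-48])*3.1
            cv2.polylines(big,[cv2.convexHull(k.round().astype(np.int32))],True,(0,0,255),1)
        out.append(big)
cv2.imwrite("pics/ov.png",np.vstack([np.hstack(out[:2]),np.hstack(out[2:])]))
E
```

```text
case [5.40501843e+02 2.38667787e+02 1.15632896e-01] 0.05920911669056025 [495.8023546  233.47589474 109.        ]
case [5.41473261e+02 2.39398280e+02 1.18150655e-01] 0.053404078562615795 [496.78698666 234.09386172 109.        ]
case [5.42335499e+02 2.39134327e+02 1.19924817e-01] 0.020840657179777358 [497.65870589 233.75063663 109.        ]
case [5.38976812e+02 2.38513945e+02 1.19671341e-01] 0.021104041983429484 [494.29865536 233.1415792  109.        ]
clamp [ 5.13225682e+02 -2.27792957e+02  9.11357402e-02] 0.17838273887614126
clamp [ 5.14415814e+02 -2.27516930e+02  8.48080199e-02] 0.07959077222182705
clamp [ 5.11305483e+02 -2.28216049e+02  1.01458038e-01] 0.08155553217112724
(array([496.5413173 , 229.80693186, 109.845074  ]), np.float64(0.577383915246628)) knob top (array([ 511.77771849, -231.27638122,   65.14077206]), np.float64(0.11618360508768433))
```

View pics/ov.png

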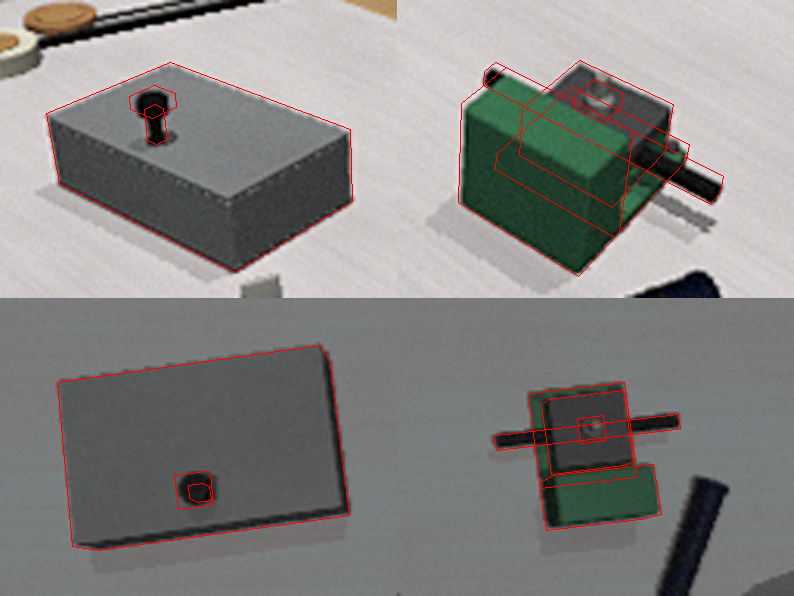

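The fits match well. The case is at about (541, 239) with yaw 0.118, the knob at (497, 234, 109), and the clamp at (513, -228) with yaw 0.09. Now moving above the knob.

{"op": "jog_arm", "data": {"deltas": [[0.012,0.04,0,0,0,-2,0.2],[0.024,0.08,0,0,0,-4,0.2],[0.036,0.12,0,0,0,-6,0.2],[0.048,0.16,0,0,0,-8,0.2],[0.06,0.2,0,0,0,-10,0.2],[0.072,0.245,0,0,0,-12,0.2],[0.084,0.29,0,0,0,-14,0.2],[0.096,0.335,0,0,0,-16,0.2],[0.108,0.38,0,0,0,-18,0.2],[0.12,0.425,0,0,0,-19.5,0.2]], "grip_force": 40}}

```text
clock: 1.8
eef_pos: [396.5, -134.0, 231.7]
eef_rot: [0.0, 0.998, 0.058, 0.001]
force: [1.0, 0.4, 0.1]
finger_gap: 0.595
finger_force: 0.0
```

{"op": "jog_arm", "data": {"deltas": [[0.012,0.04,0,0,0,0,0.2],[0.024,0.08,0,0,0,0,0.2],[0.036,0.12,0,0,0,0,0.2],[0.048,0.16,0,0,0,0,0.2],[0.06,0.2,-0.01,0,0,0,0.2],[0.07,0.245,-0.02,0,0,0,0.2],[0.08,0.29,-0.03,0,0,0,0.2],[0.09,0.33,-0.05,0,0,0,0.2],[0.097,0.355,-0.07,0,0,0,0.2],[0.101,0.37,-0.08,0,0,0,0.2]]}}

```text
clock: 2.8
eef_pos: [496.5, 236.4, 149.4]
eef_rot: [0.0, 0.998, 0.06, -0.001]
force: [-0.3, -0.6, -0.8]
finger_gap: 0.603
finger_force: 0.0
```

{"op": "jog_arm", "data": {"deltas": [[0,0,-0.02,0,0,0,0.2],[0,0,-0.04,0,0,0,0.2],[0,0,-0.055,0,0,0,0.2],[0,0,-0.064,0,0,0,0.2],[0,0,-0.064,0,0,0,-0.6],[0,0,-0.064,0,0,0,-0.6],[0,0,-0.064,0,0,0,-0.6],[0,0,-0.064,0,0,0,-0.6],[0,0,-0.064,0,0,0,-0.6],[0,0,-0.064,0,0,0,-0.6]], "grip_force": 40}}

```text
clock: 3.8
eef_pos: [497.2, 231.9, 87.8]
eef_rot: [0.002, 0.998, 0.059, -0.0]
force: [0.4, -6.3, -0.2]
finger_gap: 0.309
finger_force: 39.3
```

```bash
python3 - <<'E'
from h import *
im=np.hstack([manip.get_image("side")[100:250,180:380],manip.get_image("top")[120:270,140:340]])[:,:,::-1]
cv2.imwrite("pics/k.png",cv2.resize(im,None,fx=2,fy=2,interpolation=cv2.INTER_CUBIC))
s=manip.get_state();print(s["eef_pos"],s["force"],s["finger_gap"],s["finger_force"],s["qpos"])
# arc: direction of opening along case x
for th in np.arange(0,1.81,.09):
    a=np.pi-np.arctan2(41,120)-th;dx=127*np.cos(a)+120;dz=127*np.sin(a)-41
    print(round(th,2),np.round([dx*np.cos(.118),dx*np.sin(.118),dz],0))
E
```

```text
[497.26297145 231.89880506  87.79922251] [-0.37839507 -7.11137536  0.4529697 ] 0.30701981676412066 39.31182084605098 [ 0.31071512  0.22724345  1.89597187 -0.00477294  1.0202548   1.76607556]
0.0 [-0. -0.  0.]
0.09 [ 4.  0. 11.]
0.18 [ 9.  1. 21.]
0.27 [15.  2. 31.]
0.36 [22.  3. 40.]
0.45 [29.  3. 48.]
0.54 [38.  4. 56.]
0.63 [47.  6. 63.]
0.72 [56.  7. 69.]
0.81 [66.  8. 74.]
0.9 [77.  9. 79.]
0.99 [88. 10. 82.]
1.08 [99. 12. 84.]
1.17 [110.  13.  86.]
1.26 [121.  14.  86.]
1.35 [133.  16.  85.]
1.44 [144.  17.  84.]
1.53 [155.  18.  81.]
1.62 [166.  20.  77.]
1.71 [176.  21.  72.]
1.8 [186.  22.  67.]
```

View pics/k.png

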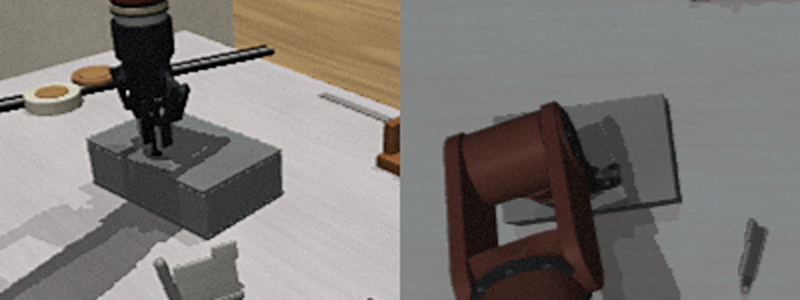

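The fingers hold the knob (gap 0.31, 39 N) and the case looks undisturbed. Now swinging the lid along its arc, with a 3 mm y correction.

{"op": "jog_arm", "data": {"deltas": [[0.004,-0.002,0.011,0,0,0,-0.6],[0.009,-0.002,0.021,0,0,0,-0.6],[0.015,-0.001,0.031,0,0,0,-0.6],[0.022,0,0.04,0,0,0,-0.6],[0.029,0,0.048,0,0,0,-0.6],[0.038,0.001,0.056,0,0,0,-0.6],[0.047,0.003,0.063,0,0,0,-0.6],[0.056,0.004,0.069,0,0,0,-0.6],[0.066,0.005,0.074,0,0,0,-0.6],[0.077,0.006,0.079,0,0,0,-0.6]], "grip_force": 30}}

```text
clock: 4.9
eef_pos: [574.6, 241.2, 166.7]
eef_rot: [-0.001, 0.998, 0.059, -0.0]
force: [-1.8, 6.1, -5.6]
finger_gap: 0.309
finger_force: 38.5
```

{"op": "jog_arm", "data": {"deltas": [[0.011,0.001,0.003,0,0,0,-0.6],[0.022,0.003,0.005,0,0,0,-0.6],[0.033,0.004,0.007,0,0,0,-0.6],[0.044,0.005,0.007,0,0,0,-0.6],[0.056,0.007,0.006,0,0,0,-0.6],[0.067,0.008,0.005,0,0,0,-0.6],[0.078,0.009,0.002,0,0,0,-0.6],[0.089,0.011,-0.002,0,0,0,-0.6],[0.099,0.012,-0.007,0,0,0,-0.6],[0.105,0.013,-0.01,0,0,0,-0.6]]}}

```text
clock: 5.9
eef_pos: [680.7, 254.2, 156.5]
eef_rot: [-0.001, 0.998, 0.059, 0.001]
force: [-1.7, 3.1, -0.3]
finger_gap: 0.307
finger_force: 38.8
```

```bash
python3 - <<'E'
from h import *
im=np.hstack([manip.get_image("side")[50:250,160:380],manip.get_image("top")[100:300,130:350]])[:,:,::-1]
cv2.imwrite("pics/k2.png",cv2.resize(im,None,fx=1.8,fy=1.8,interpolation=cv2.INTER_CUBIC))
s=manip.get_state();print(s["eef_pos"],s["force"],s["finger_gap"],s["finger_force"])
E
```

```text
[680.84601336 254.1861142  156.39748014] [-1.41302194  4.67706166  0.66330118] 0.30621357223211737 38.78186613321304
```

View pics/k2.png

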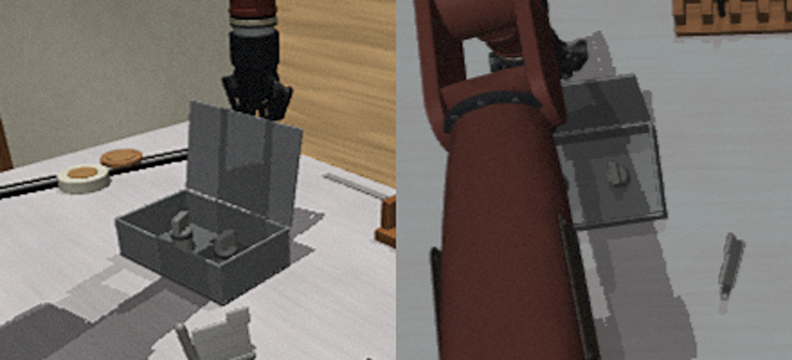

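Lid stands at roughly 1.7 rad and both sockets are visible. Now I'll release the knob, clear it, and swing the arm left so both cameras can see the case.

{"op": "jog_arm", "data": {"deltas": [[0.003,0,0,0,0,0,0.4],[0.003,0,0,0,0,0,0.4],[0.003,0,0,0,0,0,0.4],[0.015,0.002,0.005,0,0,0,0.4],[0.025,0.003,0.02,0,0,0,0.4],[0.028,0.003,0.05,0,0,0,0.4],[0.028,0.003,0.085,0,0,0,0.4],[0.028,0.005,0.12,0,0,0,0.4],[0.0,0.03,0.13,0,0,0,0.4],[-0.035,0.055,0.13,0,0,0,0.4]]}}

```text
clock: 7.0
eef_pos: [647.0, 307.8, 291.0]
eef_rot: [-0.001, 0.998, 0.057, 0.004]
force: [-0.4, 0.1, -0.5]
finger_gap: 0.7
finger_force: 0.0
```

{"op": "jog_arm", "data": {"deltas": [[-0.035,0.025,0,0,0,0,0.0],[-0.07,0.05,0,0,0,0,0.0],[-0.105,0.075,0,0,0,0,0.0],[-0.14,0.1,0,0,0,0,0.0],[-0.175,0.125,0,0,0,0,0.0],[-0.21,0.15,0,0,0,0,0.0],[-0.245,0.175,0,0,0,0,0.0],[-0.26,0.185,0,0,0,0,0.0],[-0.26,0.185,0,0,0,0,0.0],[-0.26,0.185,0,0,0,0,0.0]]}}

```text
clock: 8.0
eef_pos: [385.2, 492.8, 286.5]
eef_rot: [0.0, 0.998, 0.059, 0.001]
force: [0.8, -1.0, 0.8]
finger_gap: 0.497
finger_force: 0.0
```

```bash
python3 - <<'E'
from h import *
d={}
for n in C:
    d[n]=manip.get_image(n)
    for k in manip.silhouettes(n,"socket_a"):
        print(n,round(k["p"],2),np.round(k["rect"],1),k["pixels"].sum())
        if k["p"]>.4:d[n+"_m%d"%int(k["rect"][0])]=k["pixels"]
np.savez("s1.npz",**d)
im=np.hstack([cv2.resize(d["side"][160:250,220:330],None,fx=3.6,fy=3.6,interpolation=cv2.INTER_CUBIC),cv2.resize(d["top"][150:240,180:290],None,fx=3.6,fy=3.6,interpolation=cv2.INTER_CUBIC)])[:,:,::-1]
b=cv2.resize(np.hstack([d["side"],d["top"]]),(792,248))[:,:,::-1]
cv2.imwrite("pics/s1.png",np.vstack([im,b]))
print(manip.get_state()["eef_pos"],manip.get_state()["force"])
E
```

```text
side 0.76 [285.1 186.8   9.   19.7] 184
side 0.64 [260.4 177.8  15.1  18.9] 178
side 0.47 [361.4 345.6 156.2  63.7] 2827
top 0.52 [217.9 203.4  21.6  13.3] 161
[385.83603036 492.353892   286.22506407] [-0.00086687  0.36672085  0.19357725]
```

View pics/s1.png

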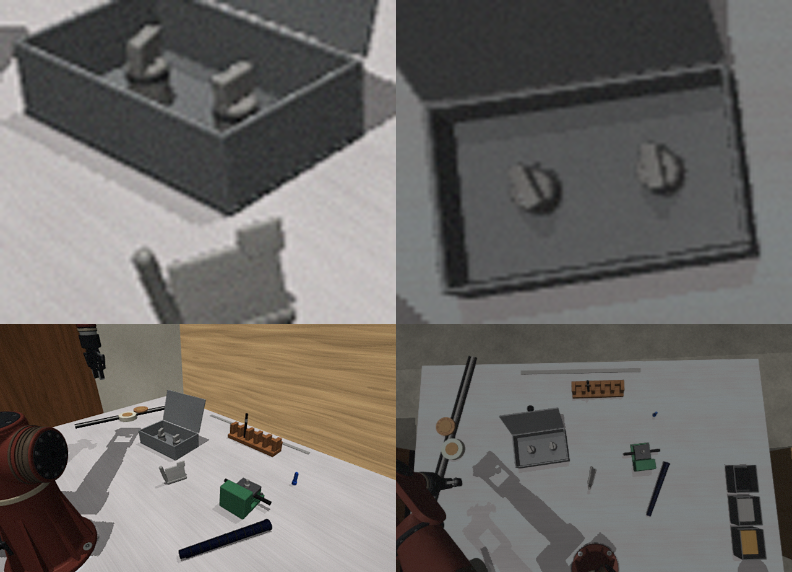

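The lid leans back open on its stop. In the top view the sockets are near (218,202) and (254,197); in the side view they are near (260,176) and (285,186). Next I'll fit position and yaw with a rendered face model.

```bash
cat > sf.py <<'E'
from h import *
CP=(541.5,238.0,.118)
t=np.linspace(0,2*np.pi,40,endpoint=False);R=17*np.c_[np.cos(t),np.sin(t)]
def render(n,p,z0,sc=4):
    cam=-C[n]["R"].T@C[n]["t"];T=lambda X:np.asarray(X,float)@rz(p[2]).T+[p[0],p[1],z0]
    m=np.zeros((400*sc,640*sc),np.uint8)
    def fill(X,l):
        q=proj(n,T(X));cv2.fillConvexPoly(m,cv2.convexHull(((q+.5)*sc-.5).round().astype(np.int32)),l)
    fill(np.vstack([np.c_[R,0*t],np.c_[R,0*t+36]]),1);fill(np.c_[R,0*t+36],2)
    o=T([[0,0,48]])[0];l=3
    for ax,s,h in((0,1,18),(0,-1,18),(1,1,6.5),(1,-1,6.5),(2,1,12)):
        e=np.zeros(3);e[ax]=s*h;nrm=rz(p[2])@e
        if nrm@(cam-o-nrm)>0:
            B=box((-18,18),(-6.5,6.5),(36,60));c=np.array([0,0,48])+e
            fill(B[np.abs(B[:,ax]-c[ax])<1e-6],l)
        l+=1
    return m
def cost(p,ims,wins,z0):
    J=0
    for n in ims:
        x0,x1,y0,y1,ok=wins[n];m=render(n,p,z0)[y0*4+2:y1*4:4,x0*4+2:x1*4:4]
        g=ims[n][y0:y1,x0:x1]
        for l in range(8):
            v=g[(m==l)&ok]
            if len(v)>1:J+=np.abs(v-np.median(v)).sum()
    return J
def solve(ims,xy,z0,hole=None,half=14,yaws=np.arange(-1.5,1.6,.15)):
    wins={}
    for n in ims:
        u,v=proj(n,[*xy,z0+35])[0].astype(int);x0,x1,y0,y1=u-half,u+half,v-half,v+half
        ok=np.ones((400,640),bool)
        if hole is not None and n=="side":
            for b in hole:ok&=mask(n,[b],CP)<.02
        wins[n]=(x0,x1,y0,y1,ok[y0:y1,x0:x1])
    gs=sorted((cost((xy[0]+a,xy[1]+b,w),ims,wins,z0),xy[0]+a,xy[1]+b,w) for a in(-6,0,6) for b in(-6,0,6) for w in yaws)
    out=[]
    for g in gs[:3]:
        v=np.array(g[1:])
        for s in(4,1.5):
            r=minimize(lambda q:cost(q,ims,wins,z0),v,method="Nelder-Mead",options=dict(initial_simplex=np.vstack([v]+[v+s*e for e in np.diag([1,1,.06])]),xatol=.05,fatol=.5));v=r.x
        out.append((r.fun,*v))
    return sorted(out)
WALLS=[box((-75,-70),(-120,120),(0,68)),box((-75,75),(-120,-115),(0,68))]
E
python3 - <<'E'
from sf import *
d=np.load("s1.npz");ims={n:cv2.GaussianBlur(cv2.cvtColor(d[n],cv2.COLOR_RGB2GRAY).astype(np.float32),(0,0),.5) for n in C}
for uv in((218.3,202.),(253.6,196.7)):
    xy=onplane("top",uv,45);print(xy)
    for r in solve(ims,xy,5,WALLS):print(" both",np.round(r,2))
    print(" top",np.round(solve({"top":ims["top"]},xy,5)[0],2)," side",np.round(solve({"side":ims["side"]},xy,5,WALLS)[0],2))
E
```

```text
[537.09850903 282.81835796]
 both [1.339569e+04 5.363400e+02 2.857000e+02 5.500000e-01]
 both [1.352509e+04 5.381100e+02 2.869500e+02 4.100000e-01]
 both [1.356797e+04 5.372100e+02 2.863100e+02 4.300000e-01]
 top [2.79869e+03 5.37870e+02 2.87660e+02 4.90000e-01]  side [9.75546e+03 5.31660e+02 2.81890e+02 5.20000e-01]
[550.06290296 182.16016167]
 both [1.143621e+04 5.451200e+02 1.842100e+02 3.400000e-01]
 both [1.148001e+04 5.459800e+02 1.843900e+02 2.100000e-01]
 both [1.149725e+04 5.499600e+02 1.854300e+02 1.900000e-01]
 top [2.94663e+03 5.50660e+02 1.87480e+02 1.90000e-01]  side [7.27352e+03 5.44750e+02 1.82980e+02 2.20000e-01]
```

{"op": "jog_arm", "data": {"deltas": [[0.02,-0.04,0,0,0,0.5,0],[0.04,-0.08,0,0,0,1,0],[0.06,-0.12,-0.01,0,0,2,0],[0.08,-0.16,-0.03,0,0,3,0],[0.1,-0.2,-0.06,0,0,4,0],[0.122,-0.24,-0.1,0,0,5,0],[0.145,-0.28,-0.13,0,0,5,0],[0.162,-0.308,-0.16,0,0,5,0],[0.162,-0.308,-0.186,0,0,5,0],[0.162,-0.308,-0.186,0,0,5,0]]}}

```text
clock: 9.2
eef_pos: [543.0, 181.4, 94.6]
eef_rot: [0.001, 0.995, 0.1, -0.006]
force: [-0.8, 1.0, -1.0]
finger_gap: 0.502
finger_force: 0.0
```

{"op": "jog_arm", "data": {"deltas": [[0,0,-0.02,0,0,0,0],[0,0,-0.04,0,0,0,0],[0,0,-0.051,0,0,0,0],[0,0,-0.055,0,0,0,0],[0,0,-0.055,0,0,0,-0.9],[0,0,-0.055,0,0,0,-0.9],[0,0,-0.055,0,0,0,-0.9],[0,0,-0.055,0,0,0,-0.9],[0,0,-0.055,0,0,0,-0.9],[0,0,-0.055,0,0,0,-0.9]], "grip_force": 30}}

```text
clock: 10.2
eef_pos: [547.4, 185.8, 46.7]
eef_rot: [-0.0, 0.995, 0.102, 0.001]
force: [-0.5, 0.7, 5.7]
finger_gap: 0.141
finger_force: 32.4
```

Gap 0.141 matches the 13 mm wing. Lifting, and carrying the socket to a point above the clamp.

{"op": "jog_arm", "data": {"deltas": [[0,0,0.015,0,0,0,-0.9],[0,0,0.04,0,0,0,-0.9],[0,0,0.08,0,0,0,-0.9],[0,0,0.12,0,0,0,-0.9],[-0.003,-0.04,0.12,0,0,-1,-0.9],[-0.006,-0.08,0.12,0,0,-2,-0.9],[-0.009,-0.12,0.12,0,0,-3,-0.9],[-0.012,-0.16,0.12,0,0,-4,-0.9],[-0.015,-0.2,0.12,0,0,-5,-0.9],[-0.018,-0.24,0.12,0,0,-6.5,-0.9]], "grip_force": 60}}

```text
clock: 11.2
eef_pos: [527.1, -56.1, 165.3]
eef_rot: [-0.0, 0.999, 0.045, -0.001]
force: [0.3, -0.1, -1.1]
finger_gap: 0.135
finger_force: 60.6
```

```bash
cat > cf.py <<'E'
from h import *
hx=lambda af,z:np.array([[af/np.sqrt(3)*np.cos(k*np.pi/3),af/np.sqrt(3)*np.sin(k*np.pi/3),z] for k in range(6)])
def faces():
    F=[]
    for b in((( -84.5,-39.5),(-45,45),(0,82)),((-33,33),(-35,35),(44,50))):
        B=box(*b)
        for ax in range(3):
            for s in(0,1):
                e=np.zeros(3);e[ax]=2*s-1;F.append((B[B[:,ax]==b[ax][s]],e))
    return F
def label(n,p,af,sc=4):
    cam=-C[n]["R"].T@C[n]["t"];R=rz(p[2]);T=lambda X:X@R.T+[p[0],p[1],0]
    m=np.zeros((400*sc,640*sc),np.uint8);l=0
    def fill(X,l):cv2.fillConvexPoly(m,cv2.convexHull(((proj(n,T(X))+.5)*sc-.5).round().astype(np.int32)),l)
    F=faces();order=F[6:]+["nut"]+F[:6]
    for f in order:
        l+=1
        if isinstance(f,str):fill(np.vstack([hx(af,50),hx(af,60),hx(af*.9,63)]),l);l+=1;fill(hx(af*.95,63),l);continue
        X,e=f
        if (R@e)@(cam-T(X).mean(0))>0:fill(X,l)
    return m
def cost(p,ims,af,w):
    J=0
    for n in ims:
        x0,x1,y0,y1=w[n];m=label(n,p,af)[y0*4+2:y1*4:4,x0*4+2:x1*4:4];g=ims[n][y0:y1,x0:x1]
        for l in np.unique(m):
            v=g[m==l]
            if len(v)>1:J+=np.abs(v-np.median(v,axis=0)).sum()
    return J
W={"side":(375,430,242,285),"top":(378,424,190,240)}
def solve(ims,af,p0=(513,-228,.09)):
    v=np.array(p0,float)
    for s in(5,2):
        r=minimize(lambda q:cost(q,ims,af,W),v,method="Nelder-Mead",options=dict(initial_simplex=np.vstack([v]+[v+s*e for e in np.diag([1,1,.03])]),xatol=.05,fatol=1));v=r.x
    return np.round([*v,r.fun],2)
E
python3 - <<'E'
from cf import *
d=np.load("s1.npz");ims={n:d[n].astype(np.float32) for n in C}
for af in(17,22):
    print(af,"both",solve(ims,af),"top",solve({"top":ims["top"]},af),"side",solve({"side":ims["side"]},af))
im=np.hstack([cv2.resize(d["side"][240:290,370:435],None,fx=6,fy=6,interpolation=cv2.INTER_CUBIC),cv2.resize(d["top"][185:235,370:435],None,fx=6,fy=6,interpolation=cv2.INTER_CUBIC)])[:,:,::-1]
cv2.imwrite("pics/n.png",im)
E
```

```text
17 both [ 5.10740e+02 -2.32360e+02  7.00000e-02  2.72298e+05] top [ 5.14680e+02 -2.27880e+02  9.00000e-02  1.01218e+05] side [ 5.10580e+02 -2.39110e+02  4.10000e-01  1.30309e+05]
22 both [ 5.10730e+02 -2.32330e+02  6.00000e-02  2.72377e+05] top [ 5.14680e+02 -2.27940e+02  9.00000e-02  1.01466e+05] side [ 5.1247e+02 -2.3819e+02  4.1000e-01  1.3098e+05]
```

View pics/n.png

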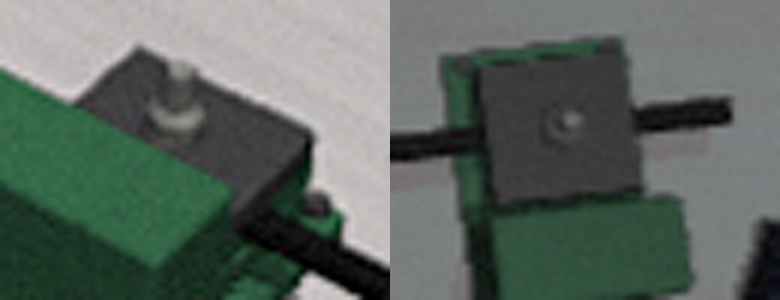

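The nut is the small one: a thin bolt-like nut with a long stud. The stud tip is at about (399.6,250.4) in the side view and (399.7,204.7) in the top view. Going above it with rim about 20 mm over the stud.

```bash
python3 - <<'E'
from h import *
print(tri({"side":(399.6,250.4),"top":(399.7,204.7)}))
print("z78 side",onplane("side",(399.6,250.6),78),"top",onplane("top",(399.7,204.7),78))
d=np.load("s1.npz")
from cf import *
# plate corners check side: left-back corner, right corner
for c in((-33,-35),(33,-35),(33,35)):
    for n in C:print(c,n,proj(n,rz(.09)@[*c,50]+[512.5,-229.5,0]))
print("crop side corner back(+x+y) px",(138/6-.5+370,47/6-.5+240),"right",(313/6-.5+370,135/6-.5+240),"top corners",((482-390)/6-.5+370,66/6-.5+185),((628-390)/6-.5+370,55/6-.5+185),((642-390)/6-.5+370,190/6-.5+185))
E
```

```text
(array([ 513.72369335, -227.99456101,   76.09581993]), np.float64(0.0524867054664071))
z78 side [ 511.10671039 -229.64277563] top [ 513.64579785 -227.77388284]
(-33, -35) side [[405.29077404 278.34798488]]
(-33, -35) top [[412.34627406 216.4071998 ]]
(33, -35) side [[422.97375026 260.76049439]]
(33, -35) top [[409.02184513 193.45971634]]
(33, 35) side [[392.78653312 246.29618713]]
(33, 35) top [[384.67290585 196.2006716 ]]
crop side corner back(+x+y) px (392.5, 247.33333333333334) right (421.6666666666667, 262.0) top corners (384.8333333333333, 195.5) (409.1666666666667, 193.66666666666666) (411.5, 216.16666666666666)
```

{"op": "jog_arm", "data": {"deltas": [[-0.002,-0.03,0,0,0,0,-0.9],[-0.004,-0.06,0,0,0,0,-0.9],[-0.007,-0.09,0,0,0,0,-0.9],[-0.01,-0.12,0,0,0,0,-0.9],[-0.013,-0.15,0,0,0,0,-0.9],[-0.016,-0.174,0,0,0,0,-0.9],[-0.016,-0.174,-0.005,0,0,0,-0.9],[-0.016,-0.174,-0.015,0,0,0,-0.9],[-0.016,-0.174,-0.025,0,0,0,-0.9],[-0.016,-0.174,-0.025,0,0,0,-0.9]]}}

```text
clock: 12.2
eef_pos: [510.3, -226.4, 137.3]
eef_rot: [-0.002, 0.999, 0.046, -0.002]
force: [-1.0, 0.6, -2.3]
finger_gap: 0.133
finger_force: 60.6
```

```bash
python3 - <<'E'
from h import *
a=manip.get_image("side");cv2.imwrite("pics/raw2.png",a[:,:,::-1])
s=manip.get_state();print(s["eef_pos"],s["eef_rot"],s["finger_gap"])
p=s["eef_pos"]
cv2.imwrite("pics/h.png",cv2.resize(a[205:285,355:440,::-1],None,fx=7,fy=7,interpolation=cv2.INTER_CUBIC))
for z in(p[2]-41,p[2]-5):print("pred centre",z,proj("side",[511,-229,z])[0])
t=np.linspace(0,2*np.pi,60);
for z in(p[2]-41.5,p[2]-5.5):
    q=proj("side",np.c_[511+17*np.cos(t),-229+17*np.sin(t),0*t+z]);print("circle",z,q.min(0),q.max(0))
E
```

```text
[ 510.99936668 -226.7888313   138.31043832] [-0.00124838  0.99892584  0.04628892 -0.00171501] 0.1402962155953391
pred centre 97.3104383194306 [400.21690308 242.50597759]
pred centre 133.3104383194306 [402.00549434 227.02591528]
circle 96.8104383194306 [391.15085414 237.35180844] [409.30473091 248.31498061]
circle 132.8104383194306 [392.68366406 222.06571936] [411.35251175 232.66307216]
```

View pics/h.png

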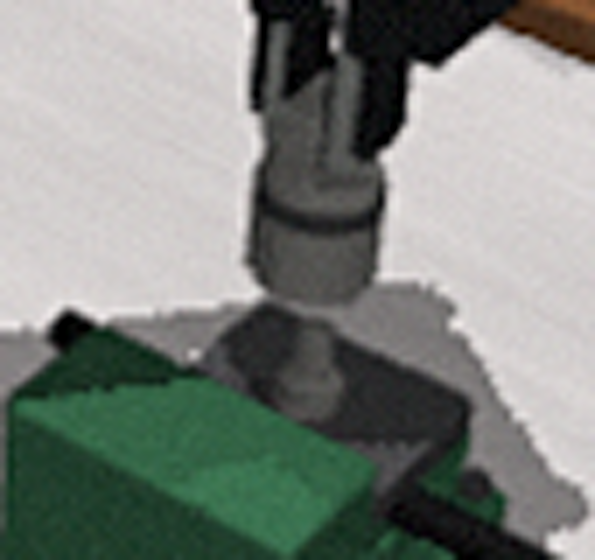

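The held socket's rim is centred near column 399.2, about 1.4 px left of where it needs to be over the stud. That works out to a shift of about (+1.5, -2.2) mm. Then descending.

{"op": "jog_arm", "data": {"deltas": [[0.0015,-0.0022,0,0,0,0,-0.9],[0.0015,-0.0022,0,0,0,0,-0.9],[0.0015,-0.0022,-0.008,0,0,0,-0.9],[0.0015,-0.0022,-0.016,0,0,0,-0.9],[0.0015,-0.0022,-0.024,0,0,0,-0.9],[0.0015,-0.0022,-0.03,0,0,0,-0.9],[0.0015,-0.0022,-0.034,0,0,0,-0.9],[0.0015,-0.0022,-0.038,0,0,0,-0.9],[0.0015,-0.0022,-0.041,0,0,0,-0.9],[0.0015,-0.0022,-0.042,0,0,0,-0.9]]}}

```text
clock: 13.25
eef_pos: [513.8, -230.9, 99.7]
eef_rot: [-0.0, 0.999, 0.046, -0.0]
force: [-3.8, 1.8, 8.1]
finger_gap: 0.132
finger_force: 62.0
```

```bash
python3 - <<'E'
from h import *
s=manip.get_state();print(s["eef_pos"],s["eef_rot"],s["force"],s["wrist_torque"],s["finger_force"])
E
```

```text
[ 513.84999992 -230.91998924   99.66368544] [-2.02034023e-04  9.98956670e-01  4.56661206e-02 -3.69344118e-04] [-3.81152226  1.81708437  8.13312895] [0.42952172 0.79400816 0.11639804] 61.97104811668396
```

It stopped at about 8 mm above the plate with 8 N. I'll press slightly and wiggle to tell a jam from bottoming out.

{"op": "jog_arm", "data": {"deltas": [[0,0.001,-0.001,0,0,0,-0.9],[0,0.002,-0.001,0,0,0,-0.9],[0,0.003,-0.001,0,0,0,-0.9],[0,0.003,-0.001,0,0,0,-0.9],[0,0.003,-0.001,0,0,0,-0.9],[0,0.003,-0.001,0,0,0,-0.9],[0,0.003,-0.001,0,0,0,-0.9],[0,0.003,-0.001,0,0,0,-0.9],[0,0.003,-0.001,0,0,0,-0.9],[0,0.003,-0.001,0,0,0,-0.9]]}}

```text
clock: 14.25
eef_pos: [514.3, -230.2, 99.7]
eef_rot: [0.002, 0.999, 0.046, 0.0]
force: [-3.4, -3.1, 7.0]
finger_gap: 0.132
finger_force: 61.6
```

{"op": "jog_arm", "data": {"deltas": [[-0.001,-0.001,0,0,0,0,-0.9],[-0.002,-0.001,0,0,0,0,-0.9],[-0.003,-0.001,0,0,0,0,-0.9],[-0.003,-0.001,0,0,0,0,-0.9],[-0.003,-0.001,0,0,0,0,-0.9],[-0.003,-0.001,0,0,0,0,-0.9],[-0.003,-0.001,0,0,0,0,-0.9],[-0.003,-0.001,0,0,0,0,-0.9],[-0.003,-0.001,0,0,0,0,-0.9],[-0.003,-0.001,0,0,0,0,-0.9]]}}

```text
clock: 15.25
eef_pos: [513.8, -230.3, 99.7]
eef_rot: [0.002, 0.999, 0.046, 0.003]
force: [3.1, -0.2, 7.0]
finger_gap: 0.133
finger_force: 61.7
```

{"op": "jog_arm", "data": {"deltas": [[0.001,0,-0.003,0,0,0,-0.9],[0.002,0,-0.006,0,0,0,-0.9],[0.002,0,-0.008,0,0,2,-0.9],[0.002,0,-0.008,0,0,4,-0.9],[0.002,0,-0.008,0,0,2,-0.9],[0.002,0,-0.008,0,0,0,-0.9],[0.002,0,-0.008,0,0,-2,-0.9],[0.002,0,-0.008,0,0,-4,-0.9],[0.002,0,-0.008,0,0,-2,-0.9],[0.002,0,-0.008,0,0,0,-0.9]], "grip_force": 80}}

```text
clock: 16.25
eef_pos: [514.7, -230.6, 99.2]
eef_rot: [0.001, 0.999, 0.047, 0.0]
force: [-14.6, 6.8, 43.6]
finger_gap: 0.129
finger_force: 86.9
```

```bash
python3 - <<'E'
from h import *
a=manip.get_image("side");s=manip.get_state();p=s["eef_pos"];print(p,s["eef_rot"],s["force"],s["wrist_torque"])
cv2.imwrite("pics/h2.png",cv2.resize(a[215:285,360:440,::-1],None,fx=7,fy=7,interpolation=cv2.INTER_CUBIC))
t=np.linspace(0,2*np.pi,60)
for z in(50,58,62):
    q=proj("side",np.c_[511+17*np.cos(t),-229.5+17*np.sin(t),0*t+z]);print("circle",z,(q.min(0)+.5-[360,215])*7,(q.max(0)+.5-[360,215])*7)
E
```

```text
[ 514.73721495 -230.65654817   99.19114892] [1.40545659e-03 9.98873332e-01 4.74331556e-02 4.33164739e-04] [-14.32735042   6.369527    43.91612624] [ 1.24154253  2.75841044 -0.00525984]
circle 50 [209.83472377 291.78781346] [332.57713608 371.39049198]
circle 58 [212.02392126 270.00813645] [335.4974436  349.17317482]
circle 62 [213.12801855 259.02537786] [336.9703693  337.96576562]
```

View pics/h2.png

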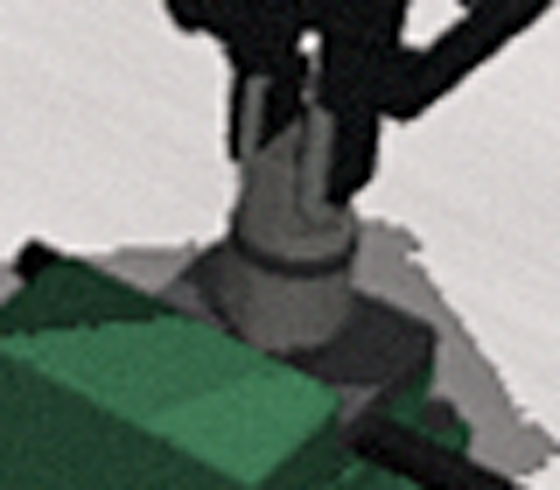

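The rim appears about 7–8 mm above the plate and about 2.5 mm off centre. I'll unload, re-centre and press once more to be certain.

{"op": "jog_arm", "data": {"deltas": [[0,0,0.008,0,0,0,-0.9],[0,0,0.013,0,0,0,-0.9],[0,0,0.015,0,0,0,-0.9],[0,0,0.015,0,0,0,-0.9],[0,0,0.012,0,0,0,-0.9],[0,0,0.009,0,0,0,-0.9],[0,0,0.007,0,0,0,-0.9],[0,0,0.005,0,0,0,-0.9],[0,0,0.005,0,0,0,-0.9],[0,0,0.005,0,0,0,-0.9]]}}

```text
clock: 17.3
eef_pos: [512.7, -228.7, 99.4]
eef_rot: [-0.001, 0.999, 0.046, -0.002]
force: [-11.9, 5.8, 28.6]
finger_gap: 0.129
finger_force: 85.0
```

```bash
python3 - <<'E'
from h import *
a=manip.get_image("side");s=manip.get_state();p=s["eef_pos"];print(p,s["force"],s["wrist_torque"])
np.save("c.npy",a)
E
```

```text
[ 512.66579287 -228.6723707    99.44821834] [-10.59547081   5.78061911  28.52603144] [1.23568541 2.19326272 0.04000192]
```

It stops at the same height wherever it sits laterally, so the stud is bottoming out in it: this is the wrong socket. I'll put it back in the case.

{"op": "jog_arm", "data": {"deltas": [[0,0,0.02,0,0,0,-0.9],[0,0,0.05,0,0,0,-0.9],[0.001,0.02,0.07,0,0,0,-0.9],[0.004,0.06,0.07,0,0,0,-0.9],[0.008,0.105,0.07,0,0,0,-0.9],[0.012,0.15,0.07,0,0,0,-0.9],[0.016,0.195,0.07,0,0,0,-0.9],[0.02,0.24,0.07,0,0,0,-0.9],[0.024,0.285,0.07,0,0,0,-0.9],[0.027,0.33,0.07,0,0,0,-0.9]], "grip_force": 60}}

```text
clock: 18.35
eef_pos: [539.1, 103.0, 163.0]
eef_rot: [0.0, 0.999, 0.046, -0.001]
force: [1.4, -0.1, -1.5]
finger_gap: 0.132
finger_force: 80.6
```

{"op": "jog_arm", "data": {"deltas": [[0.003,0.04,0,0,0,0,-0.9],[0.005,0.07,0,0,0,0,-0.9],[0.006,0.084,-0.01,0,0,0,-0.9],[0.006,0.084,-0.03,0,0,0,-0.9],[0.006,0.084,-0.055,0,0,0,-0.9],[0.006,0.084,-0.08,0,0,0,-0.9],[0.006,0.084,-0.1,0,0,0,-0.9],[0.006,0.084,-0.11,0,0,0,-0.9],[0.006,0.084,-0.115,0,0,0,-0.9],[0.006,0.084,-0.118,0,0,0,-0.9]]}}

```text
clock: 19.35
eef_pos: [544.6, 184.3, 47.0]
eef_rot: [0.001, 0.999, 0.046, -0.002]
force: [-9.3, -2.4, 17.4]
finger_gap: 0.129
finger_force: 83.1
```

{"op": "jog_arm", "data": {"deltas": [[0,0,0,0,0,0,-0.9],[0,0,0,0,0,0,-0.9],[0,0,0,0,0,0,-0.3],[0,0,0,0,0,0,0],[0,0,0,0,0,0,0],[0,0,0.01,0,0,0,0],[0,0,0.03,0,0,0,0],[0,0,0.06,0,0,5,0],[0,0,0.08,0,0,10,0],[0,0.03,0.09,0,0,15,0]]}}

```text
clock: 20.35
eef_pos: [547.9, 213.5, 139.9]
eef_rot: [0.001, 0.984, 0.176, 0.002]
force: [0.3, 0.6, 0.4]
finger_gap: 0.502
finger_force: 0.0
```

{"op": "jog_arm", "data": {"deltas": [[-0.004,0.035,0,0,0,4,0],[-0.009,0.071,0,0,0,8,0],[-0.009,0.071,-0.01,0,0,8,0],[-0.009,0.071,-0.03,0,0,8,0],[-0.009,0.071,-0.055,0,0,8,0],[-0.009,0.071,-0.075,0,0,8,0],[-0.009,0.071,-0.086,0,0,8,0],[-0.009,0.071,-0.091,0,0,8,0],[-0.009,0.071,-0.091,0,0,8,-0.9],[-0.009,0.071,-0.091,0,0,8,-0.9]], "grip_force": 30}}

```text
clock: 21.35
eef_pos: [537.7, 286.3, 46.4]
eef_rot: [-0.0, 0.97, 0.244, 0.001]
force: [-0.6, 0.2, 1.5]
finger_gap: 0.172
finger_force: 1.2
```

{"op": "jog_arm", "data": {"deltas": [[0,0,0,0,0,0,-0.9],[0,0,0,0,0,0,-0.9],[0,0,0,0,0,0,-0.9],[0,0,0,0,0,0,-0.9],[0,0,0.01,0,0,0,-0.9],[0,0,0.03,0,0,-4,-0.9],[0,0,0.07,0,0,-8,-0.9],[0,0,0.11,0,0,-12,-0.9],[0,0,0.119,0,0,-16,-0.9],[0,-0.03,0.119,0,0,-20,-0.9]], "grip_force": 60}}

```text
clock: 22.35
eef_pos: [538.7, 259.2, 168.6]
eef_rot: [-0.002, 0.997, 0.072, 0.004]
force: [0.4, -1.2, -1.0]
finger_gap: 0.138
finger_force: 61.6
```

{"op": "jog_arm", "data": {"deltas": [[-0.002,-0.04,0,0,0,-1,-0.9],[-0.004,-0.084,0,0,0,-2,-0.9],[-0.006,-0.128,0,0,0,-3,-0.9],[-0.008,-0.172,0,0,0,-3,-0.9],[-0.01,-0.216,0,0,0,-3,-0.9],[-0.013,-0.26,0,0,0,-3,-0.9],[-0.016,-0.305,0,0,0,-3,-0.9],[-0.019,-0.35,0,0,0,-3,-0.9],[-0.021,-0.395,0,0,0,-3,-0.9],[-0.023,-0.44,0,0,0,-3,-0.9]]}}

```text
clock: 23.35
eef_pos: [512.8, -185.3, 164.3]
eef_rot: [-0.0, 0.999, 0.046, -0.0]
force: [0.7, 0.6, -1.6]
finger_gap: 0.136
finger_force: 61.7
```

{"op": "jog_arm", "data": {"deltas": [[-0.001,-0.03,0,0,0,0,-0.9],[-0.001,-0.045,0,0,0,0,-0.9],[-0.001,-0.045,-0.008,0,0,0,-0.9],[-0.001,-0.045,-0.016,0,0,0,-0.9],[-0.001,-0.045,-0.024,0,0,0,-0.9],[-0.001,-0.045,-0.024,0,0,0,-0.9],[-0.001,-0.045,-0.024,0,0,0,-0.9],[-0.001,-0.045,-0.024,0,0,0,-0.9],[-0.001,-0.045,-0.024,0,0,0,-0.9],[-0.001,-0.045,-0.024,0,0,0,-0.9]]}}

```text
clock: 24.35
eef_pos: [513.1, -228.9, 140.8]
eef_rot: [0.0, 0.999, 0.046, 0.0]
force: [0.4, -0.3, -1.0]
finger_gap: 0.136
finger_force: 61.7
```

```bash
python3 - <<'E'
from sf import *
a=manip.get_image("side");b=manip.get_image("top");np.savez("s2.npz",side=a,top=b)
s=manip.get_state();p=s["eef_pos"];print(p,s["eef_rot"],s["force"])
ims={n:cv2.GaussianBlur(cv2.cvtColor(v,cv2.COLOR_RGB2GRAY).astype(np.float32),(0,0),.5) for n,v in(("side",a),("top",b))}
for r in solve(ims,(546.,185.),5,WALLS,yaws=np.arange(-.3,.6,.1))[:2]:print("returned",np.round(r,2))
# held socket barrel in side view vs bright bench: mask fit of barrel only
g=a.astype(float).mean(2)
m=(g<135)
ref=np.load("c.npy")
t=np.linspace(0,2*np.pi,60,endpoint=False)
for v in range(232,250,2):print(v,g[v,384:416].astype(int))
big=np.hstack([cv2.resize(a[205:285,365:435],None,fx=5.6,fy=5.6,interpolation=cv2.INTER_CUBIC),cv2.resize(a[155:235,225:295+30],None,fx=4,fy=5.6,interpolation=cv2.INTER_CUBIC)])
cv2.imwrite("pics/h3.png",big[:,:,::-1]);print(big.shape)
for z in(p[2]-41.5,p[2]-5.5):
    q=proj("side",np.c_[512.7+17*np.cos(t),-228.7+17*np.sin(t),0*t+z]);print("circle",z,q.min(0),q.max(0),proj("side",[512.7,-228.7,z]))
E
```

```text
[ 512.95381858 -228.95489072  140.6356287 ] [1.70526808e-04 9.98958636e-01 4.56240059e-02 2.54346889e-04] [-0.31705863  0.08455993 -0.50877163]
returned [1.36171e+04 5.50660e+02 1.84400e+02 1.00000e-02]
returned [1.366917e+04 5.501000e+02 1.849900e+02 1.000000e-01]
232 [210 206 213 208 210 210 212 183  81  13  40  57  69  72  70  81  84  85
  91  87  90  86  86  78  74  70  29 170 220 212 207 213]
234 [205 206 207 204 210 207 220 187  95  18  32  33  36  42  51  56  70  73
  77  68  83  72  61  62  41  19  34 189 224 214 210 208]
236 [203 205 203 203 200 209 220 171  67  48  53  52  42  28  34  27  30  37
  35  30  36  22  35  39  37  40 172 218 212 214 211 215]
238 [205 207 210 205 202 206 217 147  44  52  59  69  71  84  77  77  71  78
  76  76  74  74  67  75  65  65 182 216 206 208 206 208]
240 [203 204 203 206 203 211 218 146  42  54  65  72  72  74  77  78  78  80
  82  78  81  85  74  74  56 101 190 217 208 203 201 208]
242 [206 206 199 204 203 206 212 133  43  51  59  74  73  77  79  74  77  78
  84  83  78  74  75  70  52 147 206 208 206 207 208 211]
244 [203 206 211 209 204 200 211 202 134  53  61  63  71  82  82  81  84  81
  77  81  81  75  71  68  70 183 220 218 218 218 218 216]
246 [209 203 210 205 207 210 212 216 222 213 186 122  83  72  73  78  74  73
  77  76  75  67  71  98 115 119 113 113 116 114 105 112]
248 [212 223 182 141 146 152 163 118  61  47  67  96 118 123 119 119 115 115
 117 111 114 115 124 122 121 120 119 121 123 118 127 122]
(448, 792, 3)
circle 99.1356287032757 [391.68694426 235.95522798] [409.84011052 246.85912365] [[400.72450756 241.29263572]]
circle 135.1356287032757 [393.23330903 220.6308728 ] [411.90209448 231.16530776] [[402.52646905 225.78438522]]
```

View pics/h3.png

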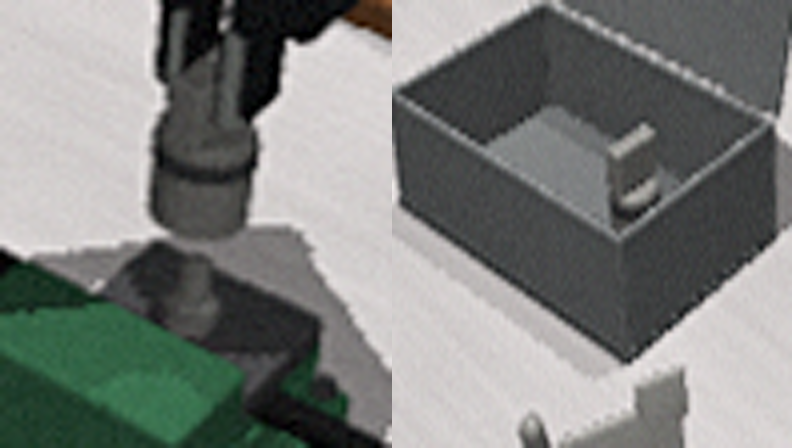

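The returned socket stands upright in the case, around (285,186) in the full frame. The held socket's axis is about 0.8 px left of the stud line, so I'll make a small shift and descend.

{"op": "jog_arm", "data": {"deltas": [[0.0005,-0.0012,-0.01,0,0,0,-0.9],[0.0005,-0.0012,-0.02,0,0,0,-0.9],[0.0005,-0.0012,-0.028,0,0,0,-0.9],[0.0005,-0.0012,-0.033,0,0,0,-0.9],[0.0005,-0.0012,-0.036,0,0,0,-0.9],[0.0005,-0.0012,-0.039,0,0,0,-0.9],[0.0005,-0.0012,-0.042,0,0,0,-0.9],[0.0005,-0.0012,-0.045,0,0,0,-0.9],[0.0005,-0.0012,-0.048,0,0,0,-0.9],[0.0005,-0.0012,-0.05,0,0,0,-0.9]]}}

```text
clock: 25.45
eef_pos: [513.6, -230.1, 91.5]
eef_rot: [-0.0, 0.999, 0.046, -0.0]
force: [-4.4, 3.9, 13.4]
finger_gap: 0.135
finger_force: 63.7
```

It went down to TCP 91.5, about 8 mm lower than the other socket: fully seated. I'll relax the side load, press lightly and verify.

{"op": "jog_arm", "data": {"deltas": [[-0.0005,0.0006,-0.001,0,0,0,-0.9],[-0.0005,0.0006,-0.002,0,0,0,-0.9],[-0.0005,0.0006,-0.002,0,0,0,-0.9],[-0.0005,0.0006,-0.002,0,0,0,-0.9],[-0.0005,0.0006,-0.002,0,0,0,-0.9],[-0.0005,0.0006,-0.002,0,0,0,-0.9],[-0.0005,0.0006,-0.001,0,0,0,-0.9],[-0.0005,0.0006,-0.001,0,0,0,-0.9],[-0.0005,0.0006,-0.001,0,0,0,-0.9],[-0.0005,0.0006,-0.001,0,0,0,-0.9]]}}

```text
clock: 26.45
eef_pos: [513.5, -230.0, 91.5]
eef_rot: [0.001, 0.999, 0.046, 0.001]
force: [-2.4, -0.3, 8.1]
finger_gap: 0.136
finger_force: 63.0
```

```bash
python3 - <<'E'
from h import *
a=manip.get_image("side");s=manip.get_state();print(s["eef_pos"],s["eef_rot"],s["force"],s["wrist_torque"],s["finger_force"])
g=a.astype(float).mean(2)
t=np.linspace(0,2*np.pi,60)
for z in(50,53,86):
    q=proj("side",np.c_[512+17*np.cos(t),-229.3+17*np.sin(t),0*t+z]);print(z,q.min(0),q.max(0))
for u in(398,400,402):print(u,g[240:276,u].astype(int))
E
```

```text
[ 513.46620341 -230.01539338   91.4364362 ] [5.32417402e-04 9.98954739e-01 4.57047728e-02 4.69472572e-04] [-3.05220887  0.5211214   9.53566499] [ 2.28317249e-01  5.85314603e-01 -1.11137286e-04] 63.041768074035645
50 [389.71466049 255.91524195] [407.23394211 267.26456938]
53 [389.8319165  254.75314367] [407.39015098 266.07927994]
86 [391.15586908 241.63748516] [409.15429481 252.68745588]
398 [68 69 63 83 85 80 86 88 81 76 77 80 89 90 85 82 46 39 37 74 81 80 83 81
 85 70 72 71 88 90 84 88 87 90 88 88]
400 [74 70 80 79 79 77 74 66 76 71 86 63 60 83 90 90 51 35 29 70 86 81 81 87
 84 86 69 69 85 87 87 89 87 91 88 86]
402 [47 65 68 71 64 75 69 78 80 67 59 57 61 79 89 86 63 35 33 74 86 87 82 84
 82 88 80 71 87 91 87 84 91 90 92 91]
```

```bash
python3 -c "
from bench import manip
print(manip.close_job())"
```

```text
the job is handed in; nothing more can be done
None
```

The job is handed in: the lid is open on its stop, the socket that stopped short is back upright in the case, and the fitting one is gripped and seated on the nut by my measurements (the judge returned no verdict).

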